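# Shut and latch the wooden instrument case

### The arm

A 6-joint arm with a two-finger parallel gripper is mounted at the origin on the work surface; the furniture and walls round the work are solid. World frame = base frame: x ahead of the robot, y to its left, z up, the work surface at z = 0. Lengths are in m, angles in rad, forces in N, time in s.
With the tool pointing down it reaches from about 0.35 to 0.975 m from the base axis. Payload 4.9 kg.
Tool frame: the origin (TCP) lies midway between the tips of the shut fingers; the grasp point (between the pads) lies 19 mm behind it; z points along the fingers, y is the line along which they close (so a half turn about z gives the same grasp; the last joint's range is limited). The gripper opens to 85 mm and grips with 20 to 120 N. Pads are 22 mm wide; open, the fingers measure 114 mm over their backs; the gripper's body (76 mm by 85 mm) begins 54 mm behind the grasp point. The pads swing forward as they close: fully open they stand 13 mm farther back than shut.
Start: joints at [-1.286, 0.053, 1.613, -0, 1.476, -0.119], TCP at [0.246, -0.575, 0.231] pointing down, gripper open.
Joint ranges: [-3.01, 3.01], [-1.01, 2.22], [0.06, 2.58], [-1.02, 4.17], [0.09, 2.62], [-3.14, 3.14]. Speed limits (rad/s): [2.57, 2.57, 3.14, 3.14, 3.14, 3.14].

### API

Orientations are given as a unit quaternion [w, x, y, z].
In Python, from plant import * gives the robot as it stands.
- The arm moves only by the tool jog_arm, never from a script. Its argument "targets" is a list of rows, each a list of 3 entries, a list of its own where there are three numbers: the shift along the tool's x, y, z in units of 25 mm (1.0 is 25 mm), then the turn, a rotation vector about the tool's x, y, z in units of 8 degrees (1.0 is 8 degrees), then the opening in per cent of the stroke, from 0 (shut) to 100 (fully open). A call has 1 to 8 rows; each row is the pose to reach, as a shift and turn from the pose commanded when the call began, along the tool's axes at that moment; what a row does not reach only later rows make up. A row lasts 1/8 s, in which the tool goes at most 62.5 mm and 10.7 degrees, less where a joint would pass 70% of its speed; a pose out of reach is approached as far as the arm can. A call with a gripper value outside its range is refused whole. The fingers move at their own pace and stop on an object; the grip force is fixed at half the most. Time passes only in rows, so rows that repeat a pose let the fingers close. It gives the time, the measured TCP pose, the force, the opening and the grip force at its end, in the units of the state.
- state(): the state, without advancing time (a new reading comes with each control period).
- grab_frame(name): name is "side" or "top" or "wrist"; returns (picture, depth): 400x640x3 uint8, red, green, blue; 400x640 float32, m along the optical axis (not along the pixel's ray), 0 where there is no reading.
- camera_params(name): a dict with "fovy" (degrees; the focal length in pixels is half the picture's height over the tangent of half this angle, whatever the lens; pixels are square), "cx", "cy" (the principal point, pixels), "rvec" (rotation vector, rad) and "tvec" (3), from world to camera coordinates, as OpenCV has them; the wrist camera has in their place "hand_eye" (4x4, takes a point from camera to tool coordinates, whose origin is the TCP and whose axes are the flange's). Camera axes: x right, y down, z forward; pixel columns grow to the right and rows downward; lengths in m; the calibration is good to about 2 mm. A picture is of the moment at which its call begins: read the wrist's pose just before it. camera_params takes no time and is no camera call.
- job_done(): hands the job in; it is judged then, once.
The state is a dict: "time": time; "joint_pos": joint angles; "joint_vel": joint speeds; "joint_efforts": joint torques, N m; "tool_pos": TCP position; "tool_rot": TCP orientation; "contact_force": force on the tool from outside, world axes, zero at the start; "ft_torque": the same for the moment, N m; "gripper_width": opening from 0.0 (shut) to 1.0 (fully open); "grasp_force": force on a finger pad.
Only numpy, scipy, OpenCV 4.12 (cv2) and the standard library are available. Lean on these libraries where they do the work, as an engineer would, in place of code of your own. Each camera call takes 0.05 s, during which the arm holds its last target. There are 200 camera calls.

### The job

Make the wooden instrument case ready to be carried out of the cave, with the fingertips alone: push the spatula that sticks out over the end of the case lengthwise inside until it lies flat in it, then push the lid over and fully shut, then push the little hook on the front all the way down onto its eye on the lid. Push only and lift nothing, do not shove the case about, and leave the vials, the magnifier and the tape roll where they are.

Things in the scene. Friction and masses are not known exactly. Their poses are not given: they have to be found in the camera images.
- instrument_case: Wooden instrument case, about 1 kg, loose on the table (it slides when pushed with 4 to 8 N): 139 mm deep (x), 209 wide (y), 39 high with the lid shut. Origin: centre of its underside; x points to the hinge side (away from the robot at yaw 0), y to its left end, z up. Lower part: outside x -64..66, y -103..103, rim 24 high, walls 6 thick, inner floor 3 high. The four instruments on its green felt are fixed there.
- instrument_case_lid (a joint): Angle of the case's lid: 0 shut, about 1.57 upright, 1.92 leaned fully back (the stop). The hinge runs along the case's y at x = 68, z = 24 mm in the case frame. At the start it leans back on its stop. Pushed from behind it swings forward (under 1 N at the edge); left between about 1.2 and 1.6 it may stay, below about 1.1 it sinks shut by itself in some 3 s.
- lid_edge (a point): Middle of the lid's free long edge, on its outer face. The lid is 133 mm from hinge to this edge, 208 mm wide, 15 thick in all (5 mm top board, 6 mm walls 9 deep). Shut, this point is at (-64, 0, 39) mm in the case frame; open, it is the top edge and the outer face looks away from the robot.
- instrument_case_hook (a joint): Angle of the small metal hook on the case's front: 0 = fully down on its eye on the lid (latched, the stop); 1.4 = standing up. It pivots about the case's x axis at (-66, 18, 15) mm in the case frame; its free end moves to the case's right (-y) and down as it shuts. It turns with light friction (1 to 3 N at the knob if moved slowly) and stays where left.
- hook_knob_end (a point): Front face of the small brass finger knob near the hook's free end: 7 mm across, it stands out 8 mm from the hook along the case's -x (case-frame x -67.5 to -75.5; the shut lid's front is at x -65). Latched, this point is at (-75.5, -4, 27) mm in the case frame, so the knob's top is 30.5 mm above the table; standing up, it is about 40 mm high.
- spatula: Modelling spatula, 165 mm long, 12 wide, 10 thick, 30 g: round wooden grip (its +y half), thin steel blade (-y half). Origin: underside of its middle. At the start it leans lengthwise on the case's right end wall (-y): the blade's tip on the case floor, the grip's end about 14 mm out beyond the wall and about 27 to 37 mm above the table. Inside there is 193 mm of length for it.
- spatula_butt (a point): Centre of the wooden grip's end (the end that sticks out), 82 mm from the spatula's middle. Pushed straight along the spatula into the case by about 25 to 35 mm, it slips off the wall and drops to the floor of the case.
- spatula_tip (a point): Tip of the spatula's blade, 82 mm from its middle the other way, 5 mm above the origin's level.
- vial_white: Sample vial, white cap, 23 mm across, 54 high, standing in front of the case; leave alone. Origin: centre of its underside.
- vial_black: Sample vial, black cap, 23 mm across, 54 high, standing in front of the case; leave alone. Origin: centre of its underside.
- loupe: Small folding magnifier lying in front of the case, 34 x 67 x 14 mm; leave alone. Origin: centre of its underside.
- tape_roll: Roll of masking tape lying flat at the front left, 104 mm across, 25 high; leave alone. Origin: centre of its underside.
Not all that is in view belongs to the job. There is more than one size of the spatula; the one meant has the size given above.

How it is judged:
By the outcome, as a careful person would: the job done as asked, in the order asked, and still so for the second after the job is handed in, with the robot touching nothing.
It also fails if it takes over 64 s, if anything falls off the work surface, if the arm or the gripper's body presses on something with over 40 N, if the wrist force passes 120 N, or if a joint passes its speed limit or range.

## Working session

There is one attempt and no reset: what is moved stays moved. The work goes in short steps, Python scripts to look and compute and a tool call to move; the robot and the scene stay as the last step left them, time stands still between calls to the robot, and variables do not carry over. Pictures are saved under pics/ and viewed, at most 10 in all, crops included, and the job is handed in when it is done.

Besides the shell and the picture viewer there is one more tool, called after ">>>" as name(argument=value, ...) on one line, values as JSON. jog_arm: Moves the arm, as the interface text tells. Its arguments: {"type":"object","properties":{"targets":{"type":"array"}},"required":["targets"]}

```bash
ls; mkdir -p pics; cat > h.py <<'E'
from plant import *
import numpy as np, cv2
from scipy.spatial.transform import Rotation as R
def K(p,h=400):
    f=h/2/np.tan(np.radians(p["fovy"])/2); return f
def pts(name,depth):
    p=camera_params(name); f=K(p); v,u=np.mgrid[0:400,0:640]
    P=np.stack([(u-p["cx"])/f*depth,(v-p["cy"])/f*depth,depth],-1)
    Rm=R.from_rotvec(np.ravel(p["rvec"])).as_matrix(); return (P-np.ravel(p["tvec"]))@Rm
def ray(name,u,v,z):
    p=camera_params(name); f=K(p); Rm=R.from_rotvec(np.ravel(p["rvec"])).as_matrix()
    d=Rm.T@np.array([(u-p["cx"])/f,(v-p["cy"])/f,1]); o=-Rm.T@np.ravel(p["tvec"])
    return o+d*(z-o[2])/d[2]
E
python3 - <<'E'
from h import *
s=state(); print(s["time"],s["tool_pos"],s["tool_rot"])
for n in("top","side"):
    im,d=grab_frame(n); cv2.imwrite(f"pics/{n}0.png",im[:,:,::-1]); np.save(f"{n}0.npy",d); p=camera_params(n); print(p)
E
```

```text
pics
0.0 [ 0.24539415 -0.57414379  0.2300899 ] [-9.95150685e-04  9.79683010e-01  2.00549748e-01 -9.57060470e-05]
{'fovy': 51.138648561555726, 'cx': 319.51027333768076, 'cy': 200.63056738211435, 'rvec': array([ 2.10991802, -2.1317187 ,  0.19316169]), 'tvec': array([-0.03666351,  0.49162524,  0.85026864])}
{'fovy': 42.499177923301154, 'cx': 323.49473546774743, 'cy': 199.0107638277122, 'rvec': array([ 2.12870989, -0.19203862,  0.11813631]), 'tvec': array([-0.48920162,  0.06917093,  0.9278951 ])}
```

View pics/top0.png

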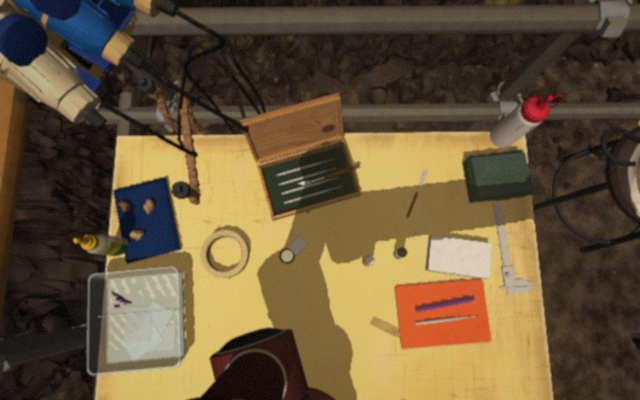

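View pics/side0.png

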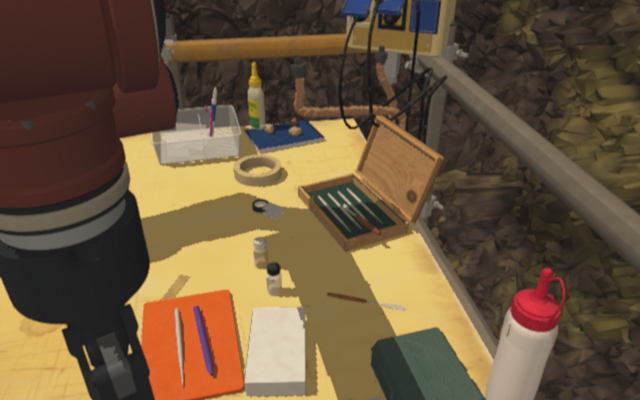

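The top view shows the case at about (308,178), with its lid leaned back at (295,125). There are two spatula candidates. One leans over the case's right end, with its grip end at about (357,165). The other lies loose on the table at (415,195). The one on the case's right end wall fits the description, and I'll confirm it in an enlarged crop.

```bash
python3 - <<'E'
from h import *
a=cv2.imread("pics/top0.png")[85:230,230:375]; b=cv2.imread("pics/side0.png")[110:255,290:450]
a=cv2.resize(a,(580,580),interpolation=cv2.INTER_CUBIC)
cv2.imwrite("pics/crop1.png",a); cv2.imwrite("pics/crop2.png",cv2.resize(b,(640,580),interpolation=cv2.INTER_CUBIC))
d=np.load("top0.npy");P=pts("top",d)
for (u,v) in [(357,165),(352,166),(272,217),(360,192),(300,180),(342,95),(245,128),(369,261),(401,252),(288,255)]: print(u,v,P[v,u].round(3))
E
```

```text
357 165 [ 0.573 -0.125  0.031]
352 166 [ 0.572 -0.114  0.03 ]
272 217 [0.46  0.063 0.023]
360 192 [ 0.514 -0.131  0.025]
300 180 [0.547 0.002 0.006]
342 95 [ 1.113 -0.14  -0.774]
245 128 [0.61  0.098 0.171]
369 261 [ 0.362 -0.143  0.055]
401 252 [ 0.38  -0.21   0.053]
288 255 [0.378 0.028 0.009]
```

View pics/crop1.png

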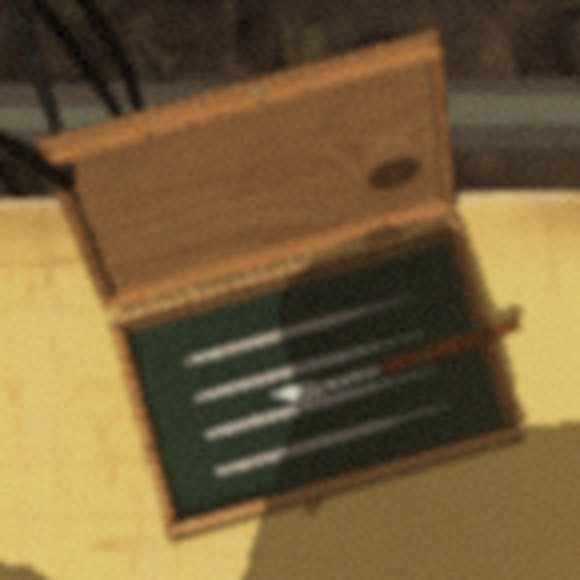

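View pics/crop2.png

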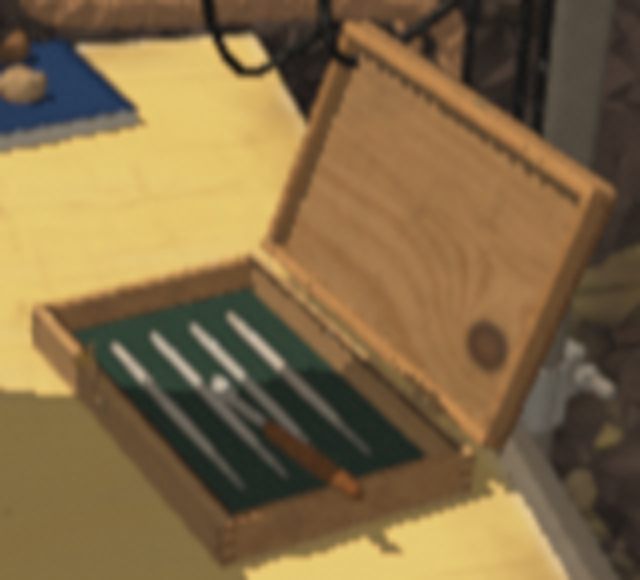

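The crop confirms it. The grip end is at top-view pixel (359.5,165.5), over the right end wall, and the blade tip is at about (299.5,183). The hook sits on the front at about (307,210). Next I'll fit the case pose from the depth.

```bash
python3 - <<'E'
from h import *
T=pts("top",np.load("top0.npy"))
for n in("top","side"):
    P=pts(n,np.load(n+"0.npy")); q=P.reshape(-1,3)
    m=(q[:,0]>.43)&(q[:,0]<.68)&(q[:,1]>-.16)&(q[:,1]<.12)
    r=q[m&(q[:,2]>.017)&(q[:,2]<.03)]
    (c,wh,a)=cv2.minAreaRect((r[:,:2]*1000).astype(np.float32)); print(n,len(r),np.round(c,1),np.round(wh,1),a, "table z",np.median(q[(abs(q[:,2])<.02)&(q[:,0]<.45)&(q[:,0]>.3)][:,2]))
    print("lid top", q[m&(q[:,2]>.14)&(q[:,2]<.2)].mean(0).round(3))
for (u,v) in [(273,219.2),(360.5,193.2)]: print("front corner",ray("top",u,v,.024).round(4))
for (u,v) in [(298,188)]: print("side front-left corner",ray("side",u,v,.024).round(4))
for (u,v) in [(290+230/4,110+540/4),(290+35/4,110+312/4),(290+472/4,110+450/4),(290+255/4,110+255/4)]: print("side rim corner",ray("side",u,v,.024).round(4))
print("butt top",ray("top",359.5,165.5,.034).round(4),"side",ray("side",290+352/4,110+488/4,.032).round(4))
print("tip",ray("top",299.5,183.2,.008).round(4),"side",ray("side",290+217/4,110+378/4,.01).round(4))
print("knob?",ray("top",230+310/4,85+505/4,.038).round(4),ray("side",290+95/4,110+388/4,.038).round(4))
# lid edge, rail, cables
for (u,v) in [(290,111),(320,103),(340,95),(300,104),(300,95),(320,90),(262,116),(250,110),(400,110)]: print(u,v,T[v,u].round(3))
E
```

```text
top 1379 [552.6 -15. ] [149.9 206.2] 15.956974029541016 table z 0.0012194142800597391
lid top [0.653 0.036 0.147]
side 1659 [553.8 -21.7] [149.2 220.1] 16.427221298217773 table z 0.0008164535426980098
lid top [0.647 0.035 0.15 ]
front corner [0.4553 0.0602 0.024 ]
front corner [ 0.5111 -0.1321  0.024 ]
side front-left corner [0.4558 0.0562 0.024 ]
side rim corner [ 0.5121 -0.1444  0.024 ]
side rim corner [0.4573 0.0559 0.024 ]
side rim corner [ 0.6356 -0.0979  0.024 ]
side rim corner [0.58   0.0939 0.024 ]
butt top [ 0.5714 -0.1307  0.034 ] side [ 0.5702 -0.1274  0.032 ]
tip [0.5389 0.0032 0.008 ] side [0.5394 0.0017 0.01  ]
knob? [ 0.4697 -0.0156  0.038 ] [ 0.4717 -0.039   0.038 ]
290 111 [0.653 0.014 0.147]
320 103 [ 0.67  -0.045  0.145]
340 95 [ 1.113 -0.132 -0.774]
300 104 [ 0.669 -0.005  0.144]
300 95 [ 1.09  0.04 -0.72]
320 90 [ 1.141 -0.045 -0.783]
262 116 [0.645 0.07  0.144]
250 110 [ 0.835  0.169 -0.273]
400 110 [ 0.832 -0.289 -0.279]
```

```bash
cat >> h.py <<'E'
O=np.array([.545,-.021,0]); YAW=np.radians(16)
C=R.from_euler("z",YAW).as_matrix()
def cur():
    s=state(); w=s["tool_rot"]; T=R.from_quat([w[1],w[2],w[3],w[0]]); return s,np.array(s["tool_pos"]),T
def to(*ps,yaw=0,tilt=0):
    s,p,T=cur()
    print("t",round(s["time"],2),"case mm",((p-O)@C*1000).round(1),"F case",(np.array(s["contact_force"])@C).round(2))
    G=R.from_euler("z",YAW+np.radians(yaw))*R.from_euler("x",180,degrees=True)*R.from_euler("y",tilt,degrees=True)
    for q in ps:
        w=O+C@(np.array(q)/1000)
        print(q,"shift",(T.inv().apply(w-p)/.025).round(2),"turn",(np.degrees((T.inv()*G).as_rotvec())/8).round(2))
E
python3 -c "
from h import *
to((-3,-165,100),(-3,-165,28))
print(ray('top',424,170,.005),ray('top',408,218,.005))"
```

```text
t 0.1 case mm [-440.4 -449.2  230.2] F case [ 0.23  0.33 -0.42]
(-3, -165, 100) shift [18.77 -9.1   5.23] turn [-0.01 -0.    0.89]
(-3, -165, 28) shift [18.77 -9.09  8.11] turn [-0.01 -0.    0.89]
[ 0.56721691 -0.27958249  0.005     ] [ 0.45753822 -0.23788999  0.005     ]
```

>>> jog_arm(targets=[[[18.77,-9.1,5.2],[0,0,0.9],0],[[18.77,-9.1,5.2],[0,0,0.9],0],[[18.77,-9.1,5.2],[0,0,0.9],0],[[18.77,-9.1,5.2],[0,0,0.9],0],[[18.77,-9.1,5.2],[0,0,0.9],0],[[18.77,-9.1,5.2],[0,0,0.9],0],[[18.77,-9.1,5.2],[0,0,0.9],0],[[18.77,-9.1,5.2],[0,0,0.9],0]])

```text
time: 1.1
tool_pos: [0.5647, -0.2068, 0.1096]
tool_rot: [-0.0, 0.99, 0.139, -0.0]
contact_force: [1.3, -0.9, 0.4]
gripper_width: 0.002
grasp_force: 0.0
```

```bash
python3 -c "
from h import *
to((-3,-165,100),(-3,-165,29))"
```

```text
t 1.1 case mm [ -32.3 -184.   109.6] F case [ 1.01 -1.18  0.41]
(-3, -165, 100) shift [ 1.17 -0.76  0.38] turn [-0.    0.   -0.01]
(-3, -165, 29) shift [ 1.17 -0.76  3.22] turn [-0.    0.   -0.01]
```

>>> jog_arm(targets=[[[1.2,-0.4,0.4],[0,0,0],0],[[1.2,-0.4,3.1],[0,0,0],0],[[1.2,-0.4,3.1],[0,0,0],0],[[1.2,-0.4,3.1],[0,0,0],0]])

```text
time: 1.6
tool_pos: [0.5897, -0.1909, 0.033]
tool_rot: [-0.0, 0.99, 0.138, -0.0]
contact_force: [0.6, 0.6, 0.6]
gripper_width: 0.001
grasp_force: 0.0
```

```bash
python3 -c "
from h import *
to((-3,-145,29))
im,d=grab_frame('top'); im2,d2=grab_frame('side')
a=cv2.resize(im[120:220,280:400],None,fx=4,fy=4,interpolation=2); b=cv2.resize(im2[180:280,330:430],None,fx=4,fy=4,interpolation=2)
cv2.imwrite('pics/p1.png',np.hstack([a[:,:400],b])[:,:,::-1])"
```

```text
t 1.6 case mm [  -3.9 -175.6   33. ] F case [0.71 0.43 0.63]
(-3, -145, 29) shift [ 0.03 -1.22  0.16] turn [-0.    0.   -0.01]
```

View pics/p1.png

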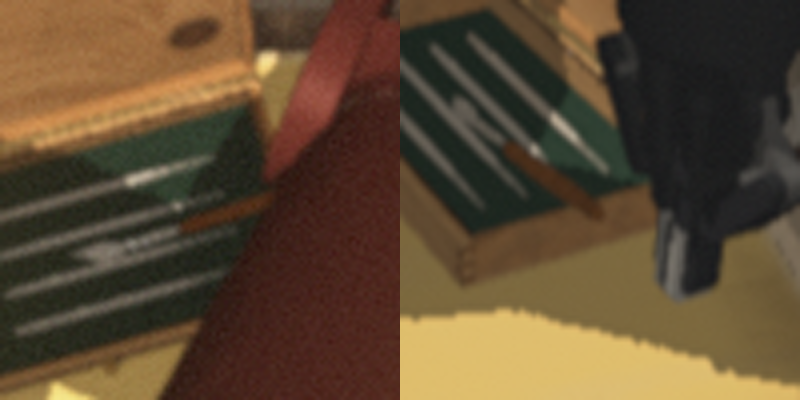

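The fingertip is right of the butt at about (401,252) in the side view, and the butt is at about (380,232). I'll push slowly along the spatula.

>>> jog_arm(targets=[[[0,-1.0,0.16],[0,0,0],0],[[0,-1.8,0.16],[0,0,0],0],[[0,-2.0,0.16],[0,0,0],0],[[0,-2.2,0.16],[0,0,0],0],[[0,-2.4,0.16],[0,0,0],0],[[0,-2.5,0.16],[0,0,0],0],[[0,-2.6,0.16],[0,0,0],0],[[0,-2.7,0.16],[0,0,0],0]])

```text
time: 2.7
tool_pos: [0.5714, -0.1259, 0.0288]
tool_rot: [0.0, 0.99, 0.138, -0.0]
contact_force: [-0.0, -0.6, -0.6]
gripper_width: -0.002
grasp_force: 0.0
```

```bash
python3 -c "
from h import *
to((-3,-95,29))
im,d=grab_frame('top'); im2,d2=grab_frame('side')
a=cv2.resize(im[120:220,280:400],None,fx=4,fy=4,interpolation=2); b=cv2.resize(im2[180:280,330:430],None,fx=4,fy=4,interpolation=2)
cv2.imwrite('pics/p2.png',np.hstack([a[:,:400],b])[:,:,::-1])"
```

```text
t 2.7 case mm [  -3.5 -108.1   28.8] F case [-0.19 -0.57 -0.59]
(-3, -95, 29) shift [ 0.02 -0.52 -0.01] turn [ 0.    0.   -0.01]
```

View pics/p2.png

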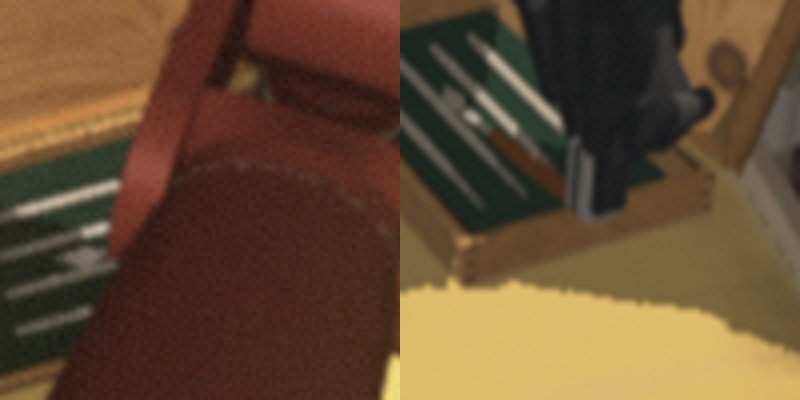

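The blade tip moved from about (344,206) to (341,204) in the side view, so the spatula is sliding in. I'll keep pushing.

>>> jog_arm(targets=[[[0,-0.2,0],[0,0,0],0],[[0,-0.4,0],[0,0,0],0],[[0,-0.6,0],[0,0,0],0],[[0,-0.8,0],[0,0,0],0],[[0,-0.95,0],[0,0,0],0],[[0,-1.0,0],[0,0,0],0]])

```text
time: 3.55
tool_pos: [0.5645, -0.1015, 0.0288]
tool_rot: [0.0, 0.99, 0.139, -0.0]
contact_force: [-1.1, 0.4, 0.1]
gripper_width: 0.003
grasp_force: 0.0
```

```bash
python3 -c "
from h import *
to((-3,-140,29),(-3,-150,100))
im2,d2=grab_frame('side')
b=cv2.resize(im2[140:260,290:440],None,fx=4,fy=4,interpolation=2)
cv2.imwrite('pics/p3.png',b[:,:,::-1])"
```

```text
t 3.55 case mm [ -3.5 -82.7  28.8] F case [-0.93  0.66  0.14]
(-3, -140, 29) shift [ 0.02  2.29 -0.01] turn [ 0.    0.   -0.01]
(-3, -150, 100) shift [ 0.02  2.69 -2.85] turn [ 0.    0.   -0.01]
```

View pics/p3.png

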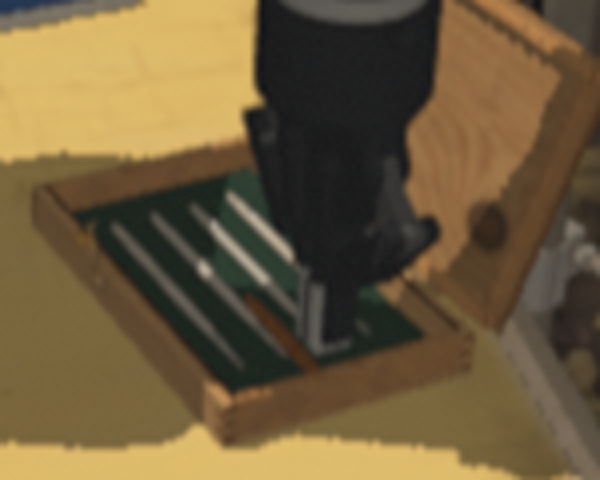

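The grip end has dropped inside the wall at about (368,232). I'll check the free space behind the lid before going there.

```bash
python3 - <<'E'
from h import *
for n in("top","side"):
    q=(pts(n,np.load(n+"0.npy")).reshape(-1,3)-O)@C*1000
    for x0 in range(130,330,40):
        for y0 in (-140,-100,-60,-20,20,60,100):
            m=(q[:,0]>x0)&(q[:,0]<x0+40)&(q[:,1]>y0)&(q[:,1]<y0+40)&(q[:,2]>20)&(q[:,2]<700)
            if m.sum()>3: print(n,x0,y0,m.sum(),q[m][:,2].min().round(),q[m][:,2].max().round())
to((-3,-82,220),(160,-40,220),(160,-40,125))
E
```

```text
top 130 60 78 132.0 337.0
top 130 100 4 135.0 148.0
top 170 20 31 23.0 83.0
top 170 60 331 20.0 369.0
top 170 100 292 153.0 393.0
top 210 -140 211 152.0 192.0
top 210 -100 14 165.0 174.0
top 210 60 349 21.0 203.0
top 210 100 213 164.0 397.0
top 250 -140 373 152.0 195.0
top 250 -100 512 155.0 196.0
top 250 -60 446 142.0 195.0
top 250 -20 311 144.0 194.0
top 250 20 81 152.0 185.0
top 250 60 29 196.0 209.0
top 250 100 53 205.0 215.0
top 290 -140 22 179.0 187.0
top 290 -100 81 178.0 193.0
top 290 -60 166 182.0 195.0
top 290 -20 298 182.0 197.0
top 290 20 484 147.0 197.0
top 290 60 479 151.0 198.0
top 290 100 242 154.0 195.0
side 130 60 72 133.0 349.0
side 170 20 14 82.0 110.0
side 170 60 272 82.0 365.0
side 170 100 50 166.0 296.0
side 210 -140 259 145.0 191.0
side 210 -100 19 157.0 173.0
side 210 60 395 79.0 202.0
side 210 100 86 165.0 263.0
side 250 -140 199 145.0 193.0
side 250 -100 386 144.0 193.0
side 250 -60 323 144.0 193.0
side 250 -20 249 145.0 192.0
side 250 20 58 150.0 183.0
side 250 60 48 197.0 210.0
side 250 100 27 204.0 214.0
side 290 -100 16 182.0 190.0
side 290 -60 49 182.0 193.0
side 290 -20 97 179.0 194.0
side 290 20 240 146.0 194.0
side 290 60 257 144.0 194.0
side 290 100 199 145.0 193.0
t 3.6 case mm [ -3.4 -82.7  28.9] F case [-0.44  0.25  0.16]
(-3, -82, 220) shift [ 0.02 -0.03 -7.65] turn [-0.   -0.   -0.01]
(160, -40, 220) shift [ 6.54 -1.72 -7.64] turn [-0.   -0.   -0.01]
(160, -40, 125) shift [ 6.54 -1.72 -3.84] turn [-0.   -0.   -0.01]
```

>>> jog_arm(targets=[[[0,0,-2.4],[0,0,0],0],[[0,0,-4.8],[0,0,0],0],[[0,0,-7.0],[0,0,0],0],[[2.2,-0.7,-7.0],[0,0,0],0],[[4.4,-1.4,-7.0],[0,0,0],0],[[6.4,-2.1,-7.0],[0,0,0],0],[[6.4,-2.1,-7.0],[0,0,0],0],[[6.4,-2.1,-7.0],[0,0,0],0]])

```text
time: 4.6
tool_pos: [0.7036, -0.0076, 0.2034]
tool_rot: [0.0, 0.99, 0.139, -0.001]
contact_force: [0.5, -0.0, -0.2]
gripper_width: -0.002
grasp_force: 0.0
```

```bash
python3 -c "
from h import *
to((155,-30,200),(155,-30,125))
im,_=grab_frame('top');im2,d2=grab_frame('side')
a=cv2.resize(im[90:225,235:375],(420,405),interpolation=2);b=cv2.resize(im2[130:265,290:415],(375,405),interpolation=2)
cv2.imwrite('pics/p4.png',np.hstack([a,b])[:,:,::-1])"
```

```text
t 4.6 case mm [156.2 -30.8 203.4] F case [ 0.51 -0.16 -0.2 ]
(155, -30, 200) shift [-0.05 -0.03  0.13] turn [-0.    0.01 -0.01]
(155, -30, 125) shift [-0.04 -0.03  3.13] turn [-0.    0.01 -0.01]
```

View pics/p4.png

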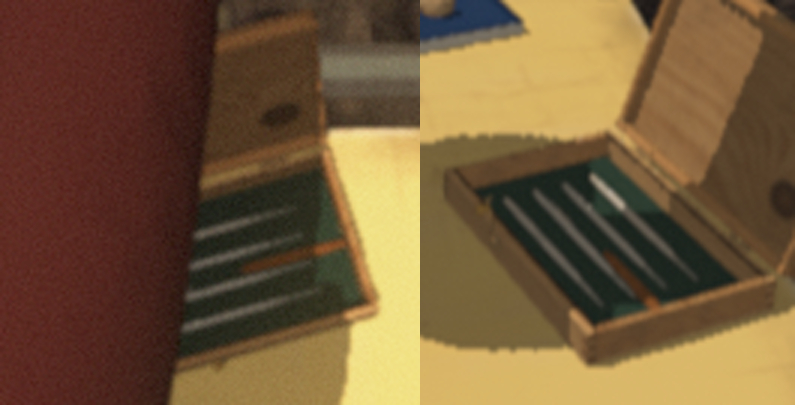

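The grip end is at about (356,171) in the top view and (368,231) in the side view, close to the wall's inner edge. I'll check its height with depth.

```bash
python3 - <<'E'
from h import *
for n,(r0,r1,c0,c1) in {"top":(160,185,310,362),"side":(205,240,345,378)}.items():
    im,d=grab_frame(n); q=(pts(n,d)-O)@C*1000
    hsv=cv2.cvtColor(im,cv2.COLOR_RGB2HSV).astype(int); np.save(n+"1im.npy",im)
    m=np.zeros(d.shape,bool); m[r0:r1,c0:c1]=1
    m&=(abs(q[...,0]+3)<14)&(q[...,1]>-125)&(q[...,1]<-10)&(hsv[...,1]>130)&(hsv[...,0]<16)
    v=q[m]; 
    for y0 in range(-125,-10,8):
        k=v[(v[:,1]>=y0)&(v[:,1]<y0+8)]
        if len(k): print(n,y0,len(k),np.median(k,0).round(1), k[:,2].max().round(1))
E
```

```text
top -101 33 [ -4.5 -93.8  23.2] 25.8
top -93 8 [ -3.9 -87.3  10.9] 15.0
top -85 9 [ -2.7 -80.5  10.7] 13.5
top -77 13 [ -3.4 -72.7  10.8] 12.4
top -69 12 [ -3.2 -65.3  10.4] 13.6
top -61 11 [ -2.6 -57.2  11.3] 14.5
top -53 11 [ -3.8 -49.   11.6] 15.2
top -45 10 [ -3.  -40.1  11. ] 15.4
top -37 12 [ -2.4 -33.   11.3] 15.1
top -29 10 [ -2.5 -24.9  11.2] 13.7
top -21 12 [ -1.5 -17.4  10.8] 13.2
top -13 2 [ -2.2 -11.9  12. ] 14.2
side -109 2 [  -5.7 -102.    16.5] 19.7
side -101 69 [ -7.  -99.   18.6] 25.2
side -85 3 [ -2.7 -77.4  10.2] 11.3
side -77 15 [ -5.1 -73.5  10.1] 12.0
side -69 14 [ -4.1 -65.7  10.4] 13.5
side -61 11 [ -4.2 -56.4  11.6] 13.8
side -53 8 [ -4.5 -48.6  10.8] 12.6
side -45 9 [ -2.1 -40.7  10.4] 12.5
side -37 9 [ -2.5 -32.8  10.4] 11.3
side -29 10 [ -3.3 -24.   10.9] 12.3
side -21 3 [ -1.8 -14.1   9. ] 10.1
side -13 1 [ -1.8 -12.6  10.2] 10.2
```

The spatula lies flat: the grip's top is at about 11 mm all along, clear inside the wall. Next I'll go down behind the lid and push it over.

>>> jog_arm(targets=[[[0,0,1.6],[0,0,0],0],[[0,0,3.1],[0,0,0],0],[[-0.3,0,3.1],[0,0,0],0],[[-0.6,0,3.1],[0,0,0],0],[[-0.8,0,3.1],[0,0,0],0],[[-1.0,0,3.1],[0,0,0],0],[[-1.2,0,3.1],[0,0,0],0],[[-1.4,0,3.1],[0,0,0],0]])

```text
time: 5.8
tool_pos: [0.6702, -0.017, 0.1267]
tool_rot: [0.0, 0.99, 0.139, 0.0]
contact_force: [0.4, 0.8, 1.6]
gripper_width: 0.001
grasp_force: 0.3
```

>>> jog_arm(targets=[[[-0.25,0,0],[0,0,0],0],[[-0.5,0,0],[0,0,0],0],[[-0.75,0,0],[0,0,0],0],[[-1.0,0,0],[0,0,0],0],[[-1.25,0,0],[0,0,0],0],[[-1.5,0,0],[0,0,0],0],[[-1.75,0,0],[0,0,0],0],[[-2.0,0,0],[0,0,0],0]])

```text
time: 6.8
tool_pos: [0.6218, -0.0308, 0.1263]
tool_rot: [-0.0, 0.99, 0.139, -0.0]
contact_force: [0.7, -0.1, 0.1]
gripper_width: -0.002
grasp_force: 0.2
```

>>> jog_arm(targets=[[[-0.25,0,0],[0,0,0],0],[[-0.5,0,0],[0,0,0],0],[[-0.75,0,0],[0,0,0],0],[[-1.0,0,0],[0,0,0],0],[[-1.25,0,0],[0,0,0],0],[[-1.4,0,0],[0,0,0],0],[[-1.4,0,0],[0,0,0],0],[[-1.4,0,0],[0,0,0],0]])

```text
time: 7.8
tool_pos: [0.5887, -0.0403, 0.1264]
tool_rot: [0.0, 0.99, 0.139, 0.0]
contact_force: [-0.2, -0.4, 1.2]
gripper_width: 0.003
grasp_force: 0.0
```

```bash
python3 - <<'E'
from h import *
to((-60,-30,200),(-60,-30,60))
im2,d=grab_frame('side'); q=(pts('side',d)-O)@C*1000
b=im2[100:280,280:460]; cv2.imwrite('pics/p5.png',cv2.resize(b,(540,540),interpolation=2)[:,:,::-1])
E
```

```text
t 7.8 case mm [ 36.7 -30.6 126.4] F case [-0.3  -0.34  1.19]
(-60, -30, 200) shift [-3.87 -0.02 -2.94] turn [ 0.   -0.   -0.01]
(-60, -30, 60) shift [-3.87 -0.02  2.66] turn [ 0.   -0.   -0.01]
```

View pics/p5.png

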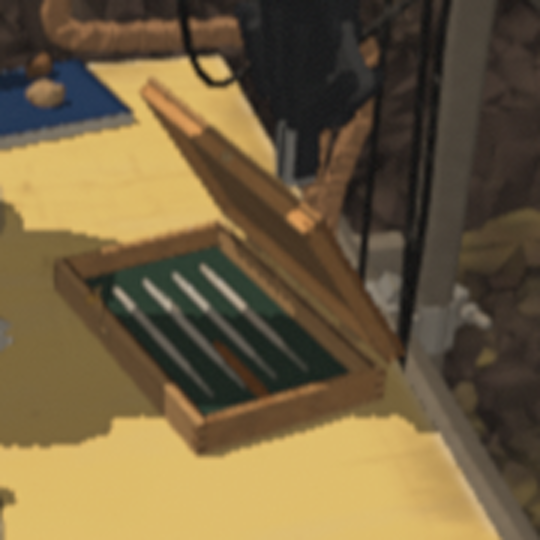

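The lid is past the balance point and sinking, with its free edge from (330,128) to (385,172) in the side view. The spatula is flat inside. I'll move above the front edge while it falls.

>>> jog_arm(targets=[[[0,0,-2.4],[0,0,0],0],[[-1.6,0,-3.2],[0,0,0],0],[[-3.4,-0.6,-3.2],[0,0,0],0],[[-3.4,-0.6,-3.2],[0,0,0],0],[[-3.4,-0.6,-3.2],[0,0,0],0],[[-3.4,-0.6,-3.2],[0,0,0],0],[[-3.4,-0.6,-3.2],[0,0,0],0],[[-3.4,-0.6,-3.2],[0,0,0],0]])

```text
time: 8.85
tool_pos: [0.5031, -0.0492, 0.2062]
tool_rot: [-0.0, 0.99, 0.139, -0.0]
contact_force: [-0.3, -0.1, -0.5]
gripper_width: -0.003
grasp_force: 0.0
```

>>> jog_arm(targets=[[[0,0,0],[0,0,0],0],[[0,0,0],[0,0,0],0],[[0,0,0],[0,0,0],0],[[0,0,0],[0,0,0],0],[[0,0,0],[0,0,0],0],[[0,0,0],[0,0,0],0],[[0,0,0],[0,0,0],0],[[0,0,0],[0,0,0],0]])

```text
time: 9.85
tool_pos: [0.5027, -0.0492, 0.2064]
tool_rot: [-0.0, 0.99, 0.139, -0.0]
contact_force: [0.8, 0.5, 0.1]
gripper_width: 0.001
grasp_force: 0.0
```

>>> jog_arm(targets=[[[0,0,0],[0,0,0],0],[[0,0,0],[0,0,0],0],[[0,0,0],[0,0,0],0],[[0,0,0],[0,0,0],0],[[0,0,0],[0,0,0],0],[[0,0,0],[0,0,0],0],[[0,0,0],[0,0,0],0],[[0,0,0],[0,0,0],0]])

```text
time: 10.85
tool_pos: [0.5028, -0.0492, 0.2064]
tool_rot: [0.0, 0.99, 0.139, -0.0]
contact_force: [-0.3, -0.0, 0.2]
gripper_width: -0.001
grasp_force: 0.0
```

```bash
python3 - <<'E'
from h import *
to((-48,-15,60),(-48,-15,38))
for n in("side","top"):
    im2,d=grab_frame(n); q=(pts(n,d)-O)@C*1000
    q=q.reshape(-1,3)
    for x0 in(-70,-55,-30,0,30,55):
        m=(q[:,0]>x0)&(q[:,0]<x0+15)&(abs(q[:,1])<95)&(q[:,2]<80); print(n,x0,m.sum(),np.percentile(q[m][:,2],[10,50,90]).round(1) if m.sum() else "")
    r=q[(abs(q[:,0])<120)&(abs(q[:,1])<140)&(q[:,2]>30)&(q[:,2]<46)]
    if len(r)>20: print(cv2.minAreaRect(r[:,:2].astype(np.float32)))
E
```

```text
t 10.85 case mm [-48.4 -15.5 206.4] F case [-0.32  0.05  0.23]
(-48, -15, 60) shift [ 0.02 -0.02  5.85] turn [ 0.    0.   -0.01]
(-48, -15, 38) shift [ 0.02 -0.02  6.73] turn [ 0.    0.   -0.01]
side -70 1216 [ 0.6 20.9 39.1]
side -55 443 [37.7 38.8 40. ]
side -30 441 [37.5 38.7 40. ]
side 0 425 [37.7 38.9 40.2]
side 30 406 [37.6 38.8 40. ]
side 55 317 [37.6 38.7 39.9]
((-3.7685012817382812, 2.3640060424804688), (213.68133544921875, 143.72801208496094), 89.82230377197266)
top -70 140 [ 1.  38.1 40.9]
top -55 221 [37.3 39.4 41.2]
top -30 373 [37.3 39.2 41.4]
top 0 110 [37.5 39.3 41.3]
top 30 73 [37.2 38.8 40.9]
top 55 96 [37.1 39.2 41.3]
((-8.299825668334961, -19.478668212890625), (194.20196533203125, 99.20233154296875), 59.5338249206543)
```

The lid is flat at 39 mm. I'll press gently to make sure it's fully shut.

>>> jog_arm(targets=[[[0,0,2.4],[0,0,0],0],[[0,0,4.8],[0,0,0],0],[[0,0,6.0],[0,0,0],0],[[0,0,6.4],[0,0,0],0],[[0,0,6.6],[0,0,0],0],[[0,0,6.7],[0,0,0],0],[[0,0,6.75],[0,0,0],0],[[0,0,6.75],[0,0,0],0]])

```text
time: 11.95
tool_pos: [0.5039, -0.0495, 0.0392]
tool_rot: [0.0, 0.99, 0.139, 0.001]
contact_force: [-0.4, 0.5, 4.4]
gripper_width: -0.005
grasp_force: 2.3
```

```bash
python3 - <<'E'
from h import *
to((-48,-15,60))
im2,d=grab_frame('side'); q=(pts('side',d)-O)@C*1000
# brass knob: points in front of lid
m=(q[...,0]<-66.5)&(q[...,0]>-85)&(abs(q[...,1]-18)<40)&(q[...,2]>8)
v=np.argwhere(m); print(m.sum()); 
for (a,b) in v: print(b,a,q[a,b].round(0),im2[a,b]) if q[a,b][2]>25 else None
cv2.imwrite('pics/p6.png',cv2.resize(im2[150:230,280:360],(560,560),interpolation=2)[:,:,::-1])
E
```

```text
t 11.95 case mm [-47.3 -16.1  39.2] F case [-0.29  0.58  4.41]
(-48, -15, 60) shift [-0.03 -0.04 -0.83] turn [ 0.01 -0.02 -0.01]
497
295 0 [-82.  55. 393.] [90 49 41]
296 0 [-80.  55. 393.] [91 49 40]
295 1 [-84.  50. 392.] [80 44 38]
296 1 [-83.  50. 392.] [85 46 40]
297 1 [-79.  53. 391.] [89 48 40]
298 1 [-78.  54. 391.] [90 49 41]
299 1 [-75.  55. 391.] [88 49 40]
294 2 [-85.  53. 390.] [69 40 33]
295 2 [-83.  54. 390.] [71 41 34]
296 2 [-82.  51. 391.] [73 42 36]
297 2 [-81.  51. 391.] [79 43 37]
298 2 [-79.  52. 390.] [85 46 38]
299 2 [-77.  51. 390.] [89 49 40]
300 2 [-74.  55. 389.] [91 50 42]
301 2 [-72.  56. 389.] [90 49 41]
302 2 [-70.  56. 389.] [87 48 40]
295 3 [-84.  51. 389.] [67 37 32]
296 3 [-82.  53. 389.] [68 39 33]
297 3 [-81.  51. 389.] [70 39 35]
298 3 [-79.  50. 389.] [74 42 36]
299 3 [-78.  49. 389.] [79 43 37]
300 3 [-76.  49. 389.] [84 47 39]
301 3 [-75.  48. 389.] [88 48 40]
302 3 [-72.  51. 388.] [91 49 40]
303 3 [-70.  52. 388.] [90 49 42]
304 3 [-67.  55. 387.] [87 47 40]
294 4 [-85.  53. 388.] [69 39 35]
295 4 [-85.  49. 388.] [67 38 32]
296 4 [-82.  52
[... 15755 characters left out ...]
 29]
321 164 [-67.  -8. 132.] [26 28 29]
312 197 [-68.  27.  44.] [100  78  50]
312 198 [-68.  26.  42.] [104  80  47]
308 199 [-75.  29.  41.] [122  92  54]
309 199 [-74.  27.  41.] [109  83  43]
310 199 [-73.  25.  42.] [109  82  43]
311 199 [-70.  26.  41.] [107  81  42]
312 199 [-68.  26.  40.] [106  80  43]
308 200 [-75.  29.  38.] [119  89  54]
309 200 [-75.  25.  41.] [109  83  44]
310 200 [-72.  25.  40.] [108  82  42]
311 200 [-70.  26.  39.] [106  79  43]
312 200 [-68.  26.  38.] [106  80  46]
309 201 [-75.  23.  39.] [113  85  50]
310 201 [-73.  25.  38.] [102  77  45]
313 203 [-67.  24.  32.] [100  76  49]
320 212 [-67.  -7.  31.] [101  81  54]
320 213 [-67.  -7.  28.] [95 75 51]
```

View pics/p6.png

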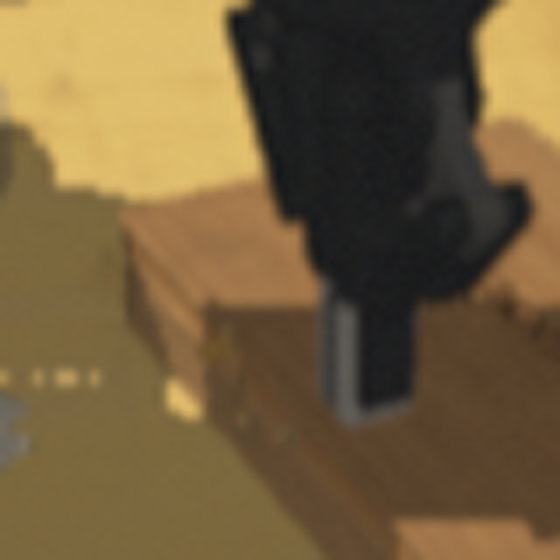

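The knob stands at case (-68 to -75, 26, 40), at side-view pixel (310,200). The eye is near (-67,-7,30). The lid holds at 39.2 mm under 4.4 N. Next is the hook: lift off, go around to its left, and come down in front of the lid.

>>> jog_arm(targets=[[[0,0,-1.6],[0,0,0],0],[[-0.6,-1.6,-1.6],[0,0,0],0],[[-1.35,-3.1,-1.6],[0,0,0],0],[[-1.35,-3.1,-1.6],[0,0,0],0],[[-1.35,-3.1,-1.6],[0,0,0],0]])

```text
time: 12.62
tool_pos: [0.4495, 0.0158, 0.0779]
tool_rot: [0.0, 0.99, 0.139, 0.001]
contact_force: [0.7, 0.1, 0.5]
gripper_width: 0.004
grasp_force: 0.0
```

```bash
python3 -c "
from h import *
to((-81.5,60,36),(-81.5,35,36))"
```

```text
t 12.62 case mm [-81.6  61.7  77.9] F case [ 0.75 -0.11  0.53]
(-81.5, 60, 36) shift [0.   0.07 1.68] turn [ 0.01 -0.01 -0.01]
(-81.5, 35, 36) shift [0.   1.07 1.68] turn [ 0.01 -0.01 -0.01]
```

>>> jog_arm(targets=[[[0,0,1.0],[0,0,0],0],[[0,0,1.66],[0,0,0],0],[[0,0.3,1.66],[0,0,0],0],[[0,0.5,1.66],[0,0,0],0],[[0,0.6,1.66],[0,0,0],0],[[0,0.7,1.66],[0,0,0],0],[[0,0.8,1.66],[0,0,0],0],[[0,0.9,1.66],[0,0,0],0]])

```text
time: 13.62
tool_pos: [0.4553, -0.0057, 0.0362]
tool_rot: [0.0, 0.99, 0.139, 0.0]
contact_force: [0.0, 0.5, 0.2]
gripper_width: -0.002
grasp_force: 0.0
```

>>> jog_arm(targets=[[[0,0.1,0],[0,0,0],0],[[0,0.2,0],[0,0,0],0],[[0,0.3,0],[0,0,0],0],[[0,0.4,0],[0,0,0],0],[[0,0.5,0],[0,0,0],0],[[0,0.6,0],[0,0,0],0],[[0,0.7,0],[0,0,0],0],[[0,0.8,0],[0,0,0],0]])

```text
time: 14.62
tool_pos: [0.4604, -0.0248, 0.0357]
tool_rot: [-0.0, 0.99, 0.139, -0.0]
contact_force: [0.3, 2.4, -2.1]
gripper_width: -0.003
grasp_force: 1.2
```

```bash
cat > knob.py <<'E'
from h import *
def knob():
    for n in("side","top"):
        im,d=grab_frame(n); q=((pts(n,d)-O)@C*1000).reshape(-1,3); c=im.reshape(-1,3).astype(int)
        m=(q[:,0]<-67.3)&(q[:,0]>-78)&(q[:,1]>-15)&(q[:,1]<38)&(q[:,2]>16)&(q[:,2]<47)&(c[:,0]-c[:,2]>35)
        print(n,m.sum()); print(np.c_[q[m].round(0),c[m]][:14])
    r=q[(abs(q[:,0])<120)&(abs(q[:,1])<140)&(q[:,2]>30)&(q[:,2]<46)]
E
python3 -c "
from knob import *
to((-81.5,0,36)); knob()"
```

```text
t 14.62 case mm [-82.4  19.7  35.7] F case [ 0.97  2.2  -2.09]
(-81.5, 0, 36) shift [ 0.04  0.79 -0.01] turn [-0.    0.   -0.01]
side 19
[[-70.  10.  46.  93.  70.  45.]
 [-72.  12.  40.  90.  68.  42.]
 [-68.   9.  41. 100.  77.  48.]
 [-76.  10.  40.  84.  67.  45.]
 [-72.  13.  38. 102.  76.  39.]
 [-71.  10.  39. 108.  81.  42.]
 [-70.   9.  39. 106.  79.  42.]
 [-75.  12.  37.  93.  73.  47.]
 [-74.   9.  39. 104.  78.  39.]
 [-72.   8.  39. 106.  80.  40.]
 [-70.   8.  38. 101.  76.  42.]
 [-68.   8.  38. 100.  75.  43.]
 [-75.  10.  36.  93.  72.  45.]
 [-75.   8.  37.  99.  75.  42.]]
top 0
[]
```

The knob is following: it's now near y 10, z 38. I'll sweep a little more, then lift, shift over it and press down.

>>> jog_arm(targets=[[[0.03,0.1,0],[0,0,0],0],[[0.03,0.2,0],[0,0,0],0],[[0.03,0.3,0],[0,0,0],0],[[0.03,0.4,0],[0,0,0],0],[[0.03,0.2,0],[0,0,0],0],[[0.03,0.2,-0.5],[0,0,0],0],[[0.03,0.75,-0.5],[0,0,0],0],[[0.03,0.75,-0.5],[0,0,0],0]])

```text
time: 15.72
tool_pos: [0.4673, -0.0437, 0.0493]
tool_rot: [0.0, 0.99, 0.138, 0.001]
contact_force: [0.4, 0.5, 0.4]
gripper_width: 0.001
grasp_force: 0.0
```

```bash
python3 -c "
from knob import *
to((-81.5,0,36)); knob()"
```

```text
t 15.72 case mm [-80.9  -0.4  49.3] F case [0.51 0.35 0.38]
(-81.5, 0, 36) shift [-0.02 -0.02  0.53] turn [ 0.01 -0.01 -0.02]
side 16
[[-70.   1.  42.  92.  72.  47.]
 [-72.   4.  37. 105.  78.  43.]
 [-75.   7.  33.  94.  72.  43.]
 [-74.   4.  35. 101.  76.  40.]
 [-73.   2.  36. 109.  82.  40.]
 [-71.   2.  35. 106.  80.  41.]
 [-69.   2.  34. 100.  75.  41.]
 [-74.   4.  33.  98.  74.  40.]
 [-74.   0.  35. 104.  78.  41.]
 [-72.   1.  34. 102.  78.  44.]
 [-69.   2.  32.  97.  75.  45.]
 [-75.   3.  31.  88.  68.  40.]
 [-73.   2.  31.  92.  71.  41.]
 [-68.  12.  21.  85.  67.  43.]]
top 0
[]
```

Knob is now at y 2, z 34, under the fingertip. Pressing straight down.

>>> jog_arm(targets=[[[0,0,0.3],[0,0,0],0],[[0,0,0.45],[0,0,0],0],[[0,0,0.55],[0,0,0],0],[[0,0,0.63],[0,0,0],0],[[0,0,0.7],[0,0,0],0],[[0,0,0.75],[0,0,0],0],[[0,0,0.78],[0,0,0],0],[[0,0,0.78],[0,0,0],0]])

```text
time: 16.82
tool_pos: [0.4671, -0.0426, 0.0298]
tool_rot: [0.0, 0.99, 0.139, 0.001]
contact_force: [-0.5, -1.7, 6.7]
gripper_width: 0.003
grasp_force: 3.2
```

```bash
python3 -c "
from knob import *
to((-81.5,0,36)); knob()"
```

```text
t 16.82 case mm [-80.8   0.7  29.8] F case [-0.94 -1.48  6.69]
(-81.5, 0, 36) shift [-0.03  0.03 -0.25] turn [ 0.   -0.01 -0.01]
side 12
[[-68.  -3.  33.  93.  73.  49.]
 [-71.  -6.  33.  91.  75.  55.]
 [-68.  -4.  31.  99.  78.  50.]
 [-68.   0.  26. 102.  81.  54.]
 [-68.  -8.  31.  98.  79.  52.]
 [-74.  -3.  28.  99.  81.  56.]
 [-72.  -5.  28. 100.  80.  54.]
 [-69.  -2.  26. 100.  77.  49.]
 [-68.  -8.  29.  94.  74.  50.]
 [-75.  -3.  26.  95.  74.  49.]
 [-74.  -4.  26.  95.  73.  45.]
 [-72.  -3.  25.  95.  74.  46.]]
top 0
[]
```

Tip at 29.8 mm with 6.7 N means it's on the stop. I'll press slightly more to be sure, then retreat.

>>> jog_arm(targets=[[[0,0,0.04],[0,0,0],0],[[0,0,0.08],[0,0,0],0],[[0,0,0.1],[0,0,0],0],[[0,0,0.1],[0,0,0],0]])

```text
time: 17.42
tool_pos: [0.4675, -0.0428, 0.0291]
tool_rot: [0.0, 0.99, 0.139, 0.0]
contact_force: [-6.6, -0.9, 18.0]
gripper_width: 0.001
grasp_force: 9.4
```

>>> jog_arm(targets=[[[0,0,-1],[0,0,0],0],[[0,0,-3],[0,0,0],0],[[0,0,-5],[0,0,0],0],[[-2,2,-6],[0,0,0],0],[[-3,4,-6],[0,0,0],0],[[-4,6,-6],[0,0,0],0],[[-4,8,-6],[0,0,0],0],[[-4,8,-6],[0,0,0],0]])

```text
time: 18.42
tool_pos: [0.4249, -0.264, 0.1752]
tool_rot: [-0.001, 0.991, 0.137, -0.001]
contact_force: [0.7, 0.2, 0.4]
gripper_width: 0.001
grasp_force: 0.0
```

```bash
python3 - <<'E'
from knob import *
to((0,0,100)); knob()
for n in("side","top"):
    im,d=grab_frame(n); Q=(pts(n,d)-O)@C*1000; q=Q.reshape(-1,3)
    for x0 in(-60,0,50):
        m=(q[:,0]>x0)&(q[:,0]<x0+12)&(abs(q[:,1])<95)&(q[:,2]<80); print(n,x0,m.sum(),np.median(q[m][:,2]).round(1) if m.sum() else "")
    r=q[(abs(q[:,0])<120)&(abs(q[:,1])<140)&(q[:,2]>30)&(q[:,2]<46)]; print(cv2.minAreaRect(r[:,:2].astype(np.float32)))
    d0=np.load(n+"0.npy"); Q0=(pts(n,d0)-O)@C*1000
    for nm,(a,b) in dict(vw=(-209,-67),vb=(-204,-136)).items():
        for X in(Q0,Q):
            k=X[(abs(X[...,0]-a)<35)&(abs(X[...,1]-b)<30)&(X[...,2]>40)&(X[...,2]<65)]; print(n,nm,len(k),k.mean(0).round(1) if len(k) else "")
E
```

```text
t 18.43 case mm [-182.5 -200.5  175.2] F case [ 0.7  -0.03  0.37]
(0, 0, 100) shift [ 7.26 -8.04  3.03] turn [-0.02  0.   -0.03]
side 7
[[-68.  -5.  34. 153. 115.  72.]
 [-72.  -4.  30. 130. 101.  60.]
 [-70.  -4.  29. 145. 110.  61.]
 [-67.  -7.  31. 133. 104.  67.]
 [-72.  -4.  28. 118.  93.  59.]
 [-70.  -3.  27. 132.  99.  60.]
 [-72.  -4.  26. 114.  88.  60.]]
top 7
[[-69.  -0.  26. 196. 153.  75.]
 [-71.   3.  28. 210. 173.  94.]
 [-72.   0.  30. 198. 152.  77.]
 [-73.  -2.  30. 180. 136.  66.]
 [-73.  -4.  27. 156. 122.  63.]
 [-74.   1.  29. 179. 134.  67.]
 [-74.  -1.  24. 168. 128.  63.]]
side -60 259 38.9
side 0 298 39.0
side 50 320 38.9
((-0.38079071044921875, 2.9324264526367188), (213.76319885253906, 137.01568603515625), 89.91985321044922)
side vw 144 [-209.6  -72.3   49.8]
side vw 144 [-209.7  -72.4   49.9]
side vb 164 [-213.9 -142.6   50. ]
side vb 165 [-213.8 -142.7   50. ]
top -60 484 39.1
top 0 461 39.1
top 50 448 39.3
((-1.6751937866210938, 3.2715072631835938), (208.81431579589844, 141.9668426513672), 89.50511169433594)
top vw 81 [-207.   -67.4   53. ]
top vw 81 [-207.   -67.4   53. ]
top vb 85 [-211.2 -137.2   52.6]
top vb 0
```

The knob rests at y -4, z 27, which is latched. The lid is flat at 39 mm, the case hasn't moved, and the vials haven't either. I'm handing in.

```bash
python3 -c "
from plant import *
print(job_done())"
```

```text
the job is handed in; nothing more can be done
None
```

The job is handed in at about 18.6 s of the 64 s: the spatula lies flat inside, the lid is fully shut, and the hook is down on its eye; the case and vials did not move (magnifier and tape roll not re-measured, but the arm never went near them).

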